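# Tip a tube into the discard tray with the tipper's spring-centred stick

## Robot

A 6-joint arm with a two-finger parallel gripper is mounted at the origin on a cart in front of the work surface, level with it; the furniture and walls round the work are solid. World frame = base frame: x ahead of the robot, y to its left, z up, the work surface at z = 0. Lengths are in m, angles in rad, forces in N, time in s.
With the tool pointing down it reaches from about 0.425 to 0.95 m from the base axis. Payload 14.7 kg.
Tool frame: the origin (TCP) lies midway between the tips of the shut fingers; the grasp point (between the pads) lies 19 mm behind it; z points along the fingers, x is the direction in which the jaws open and shut, and the axes are right-handed (so a half turn about z gives the same grasp; the last joint's range is limited). The gripper opens to 85 mm and grips with 20 to 120 N. Pads are 22 mm wide; open, the fingers measure 114 mm over their backs; the gripper's body (76 mm by 85 mm) begins 54 mm behind the grasp point. The pads swing forward as they close: fully open they stand 13 mm farther back than shut.
Start: joints at [-0.047, 0.48, 1.596, -0, 1.065, -0.047], TCP at [0.65, 0, 0.231] pointing down, gripper open.
Joint ranges: [-2.75, 2.75], [-0.82, 2.05], [0.23, 2.67], [-1.56, 4.7], [0.09, 2.69], [-2.92, 2.92]. Speed limits (rad/s): [1.89, 1.89, 2.39, 3.01, 3.01, 3.01].

## Interface

Orientations are given as [roll, pitch, yaw] about the fixed x, y, z axes, in that order (R = Rz(yaw) Ry(pitch) Rx(roll)).
In Python, from plant import get_obs, camera, calibration, sign_off gives the robot as it stands.
- The arm moves only by the tool play_rows, never from a script. Its argument "series" is one flat list of numbers, 7 for each row, row after row: the turn, a rotation vector about the tool's x, y, z as a fraction of full scale, then the shift along the tool's x, y, z as a fraction of full scale, then the opening, from 0 (shut) to 1 (fully open). A call has 1 to 10 rows; each row is the pose to reach, as a shift and turn from the pose measured when the call began, along the tool's axes at that moment; what a row does not reach only later rows make up. Full scale, the value 1, is 0.12 m for a shift and 45 degrees for a turn. A row lasts 1/12 s, in which the tool goes at most 41.7 mm and 7.16 degrees, less where a joint would pass 70% of its speed; a pose out of reach is approached as far as the arm can. A call with a number of a shift or a turn outside -1 to 1 is refused whole. A call with a gripper value outside its range is refused whole. The fingers move at their own pace and stop on an object; the grip force is fixed at half the most. Time passes only in rows, so rows that repeat a pose let the fingers close. It gives the time, the measured TCP pose, the force and the opening at its end, in the units of the state.
- get_obs(): the state, without advancing time (a new reading comes with each control period).
- camera(name): name is "scene" or "side" or "wrist"; returns the picture (400x640x3 uint8, red, green, blue); there is no depth.
- calibration(name): a dict with "K" (3x3 intrinsics, pixels), "k1" (the pictures are not rectified: a ray, as slopes to the right and down, at radius r is drawn at 1 + k1 r^2 times it, then the intrinsics apply), "eye" and "attitude" of the camera in the world. Camera axes: x right, y down, z forward; pixel columns grow to the right and rows downward; lengths in m; the calibration is good to about 2 mm. A picture is of the moment at which its call begins: read the wrist's pose just before it. calibration takes no time and is no camera call; for the wrist camera it gives the pose at the moment of the call.
- sign_off(): hands the job in, once; it reports no verdict.
The state is a dict: "t": time; "joints": joint angles; "qvel": joint speeds; "effort": joint torques, N m; "tool_pos": TCP position; "tcp_rot": TCP orientation; "ft_force": force on the tool from outside, world axes, zero at the start; "wrist_torque": the same for the moment, N m; "finger_gap": opening from 0.0 (shut) to 1.0 (fully open).
Only numpy, scipy, OpenCV 4.12 (cv2) and the standard library are available. Lean on these libraries where they do the work, as an engineer would, in place of code of your own. Each camera call takes 0.05 s, during which the arm holds its last target. There are 200 camera calls.

## Task

The tube lying in the blue cradle of the tube tipper is to be discarded. Without touching the tube, tilt the tipper's spring-centred stick fully over to the side where the yellow tray stands and hold it there until the tube has rolled out and has lain in the yellow tray for at least a second; then let the stick come back upright and leave it alone. Leave the bottle, the beaker and the timer where they stand.

Things in the scene. Friction and masses are not known exactly. Their poses are not given: they have to be found in the camera images.
- tipper: Tube tipper, fixed: base plate 245 x 150 mm, grey stick housing (66 x 80 mm, top 92 mm up) at its near end, a blue V-shaped cradle behind it and a sloping chute on each side. Origin on the bench below the upright stick; x points from stick to cradle, y to its left, z up. Stick and cradle turn as one about a shaft along the tipper's x axis, 85 mm above the origin.
- stick (a joint): Lean of the stick in rad: 0 upright (spring-centred), positive towards the tipper's +y, negative towards its -y, stops at -0.5 and +0.5. Spring 1.2 N m per rad: about 5 N sideways at the grip when fully over. The cradle leans with it; the tube rolls out on that side once the lean passes about 0.2 rad, in about a second.
- stick_grip (a point): Middle of the stick's black round grip, 117 mm from the shaft axis (202 mm above the bench when upright); moves with the stick. The grip is 57 mm long, 20 to 30 mm in diameter (widest 8 mm above this point); its top, with a red disc, is 25 mm above this point. Below the grip the stick is an 11 mm steel rod, down to a rubber boot at about 122 mm above the bench.
- yellow_tray: Yellow open discard tray, fixed, 170 x 130 mm, walls 4 mm thick and 44 mm high, floor 4 mm thick with ribs up to 9 mm; stands beside the cradle, on either the tipper's +y or -y side. Origin at the centre of its underside, x along its 170 mm side.
- white_tray: White open tray of the same size on the other side of the tipper; not for this tube. Origin at the centre of its underside.
- tube: Loose capped conical tube, clear with a blue cap, 119 mm long, 18 mm in diameter, lying lengthwise in the blue cradle. Origin near the middle of its length, at its lower side as it starts.
- amber_bottle: Bystander: small brown bottle, 48 mm in diameter, 108 mm high, standing on the bench left of and nearer than the tipper. Origin at the centre of its underside.
- foil_beaker: Bystander: glass beaker with a foil cap, 75 mm wide, 85 mm high, standing right of and nearer than the tipper. Origin at the centre of its underside.
- lab_timer: Bystander: white timer lying flat, 66 x 66 x 20 mm, left of the tipper. Origin at the centre of its underside.
- cradle_mid (a point): Point over the middle of the blue cradle, fixed to the tipper, 112 mm along its x axis, 103 mm above the bench. The cradle is 128 mm long (along the tipper's x), 70 mm wide, with a low plate at each end; its top is about 112 mm above the bench.
Mind the look-alikes: they are no part of the job. Several things look just like the yellow_tray: the one meant starts farthest to the robot's left.

How it is judged:
By the outcome, as a careful person would: the job done as asked, in the order asked, and still so for the second after the job is handed in, with the robot touching nothing.
It also fails if it takes over 34 s, if anything falls off the work surface, if the arm or the gripper's body presses on something with over 40 N, if the wrist force passes 120 N, or if a joint passes its speed limit or range.

## Working session

There is one attempt and no reset: what is moved stays moved. The work goes in short steps, Python scripts to look and compute and a tool call to move; the robot and the scene stay as the last step left them, time stands still between calls to the robot, and variables do not carry over. Pictures are saved under pics/ and viewed, about 8 in all and at most 12, crops included, and the job is handed in when it is done.

Besides the shell and the picture viewer there is one more tool, called after ">>>" as name(argument=value, ...) on one line, values as JSON. play_rows: Moves the arm, as the interface text tells. Shift numbers are shares of 0.12 m and turn numbers shares of 45 degrees, none past 1 either way. Its arguments: {"type":"object","properties":{"series":{"type":"array","items":{"type":"number","minimum":-1,"maximum":1}}},"required":["series"]}

```bash
mkdir -p pics; python3 - <<'E'
from plant import *
import cv2
print(get_obs())
for n in("scene","side"):
    im=camera(n); cv2.imwrite(f"pics/{n}0.png",im[...,::-1]); print(n,calibration(n))
E
```

```text
{'t': 0.0, 'joints': array([-4.65964734e-02,  4.80844188e-01,  1.59688691e+00,  4.75753309e-06,
        1.06507059e+00, -4.65770799e-02]), 'qvel': array([4.06880678e-04, 1.40734698e-03, 1.77899139e-03, 2.38587297e-03,
       8.14343284e-06, 2.74379835e-04]), 'effort': array([ 2.41355090e-03, -9.50650907e+01, -4.30184269e+01, -5.27583288e-04,
        1.24796593e-02,  1.26860105e-04]), 'tool_pos': array([6.49588008e-01, 4.40366072e-05, 2.30659507e-01]), 'tcp_rot': array([-3.14153221e+00,  1.20753157e-03, -2.16642577e-05]), 'ft_force': array([-0.68789219,  0.42642126, -0.15113556]), 'wrist_torque': array([-0.01664574, -0.04668566, -0.05058713]), 'finger_gap': 1.0027561086508598}
scene {'K': array([[450.68815336,   0.        , 320.17837736],
       [  0.        , 450.68815336, 199.32473761],
       [  0.        ,   0.        ,   1.        ]]), 'k1': -0.07451131286914357, 'eye': array([-0.46687712,  0.85437364,  0.73622595]), 'attitude': array([-2.01644917, -0.01182419, -2.2293333 ])}
side {'K': array([[511.71276794,   0.        , 311.83189295],
       [  0.        , 511.71276794, 198.16326158],
       [  0.        ,   0.        ,   1.        ]]), 'k1': -0.03593755984787204, 'eye': array([0.11076247, 0.97640194, 0.97454032]), 'attitude': array([-2.28158492, -0.0074844 , -2.73305867])}
```

View pics/scene0.png

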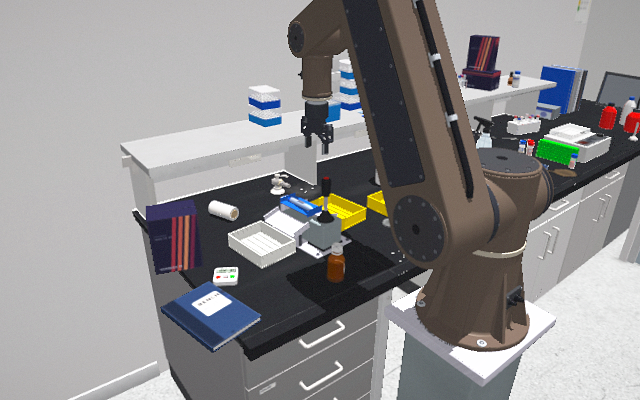

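View pics/side0.png

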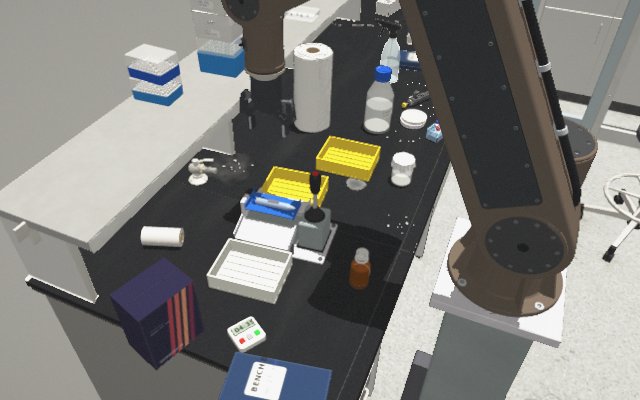

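The side view shows the tipper with its stick at (315,185), the blue cradle with the tube at (272,206), the yellow tray behind it on the robot's right (295,190) and the white tray on the left (250,270). I'll measure these next.

```bash
cat > h.py <<'E'
import numpy as np, cv2
from plant import *
from scipy.spatial.transform import Rotation as R
def ray(n,u,v):
    c=calibration(n);K=c["K"];d=np.array([c["k1"],0,0,0,0.])
    p=cv2.undistortPoints(np.array([[[u,v]]],float),K,d)[0,0]
    return c["eye"],R.from_euler("xyz",c["attitude"]).as_matrix()@[*p,1]
def plane(n,u,v,z):
    e,d=ray(n,u,v); return e+d*(z-e[2])/d[2]
def tri(a,b):
    A=[];y=[]
    for n,u,v in(a,b):
        e,d=ray(n,u,v); d=d/np.linalg.norm(d);P=np.eye(3)-np.outer(d,d);A.append(P);y.append(P@e)
    p=np.linalg.lstsq(np.vstack(A),np.hstack(y),rcond=None)[0]
    return p,[np.linalg.norm(P@p-q) for P,q in zip(A,y)]
E
python3 - <<'E'
from h import *
T=[]
for n,box in(("scene",(225,165,395,280)),("side",(205,140,345,305))):
    im=cv2.imread(f"pics/{n}0.png");x0,y0,x1,y1=box
    c=cv2.resize(im[y0:y1,x0:x1],None,fx=3.5,fy=3.5,interpolation=cv2.INTER_CUBIC);T.append(c)
    hs=cv2.cvtColor(im,cv2.COLOR_BGR2HSV).astype(int);H,S,V=hs[...,0],hs[...,1],hs[...,2]
    for nm,m in(("red",((H<8)|(H>172))&(S>140)&(V>60)),("blue",(H>100)&(H<125)&(S>150)&(V>100)),("yel",(H>20)&(H<34)&(S>150)&(V>80))):
        k,l,st,ce=cv2.connectedComponentsWithStats(m[y0:y1,x0:x1].astype(np.uint8))
        for i in range(1,k):
            if st[i,4]>8: print(n,nm,ce[i]+[x0,y0],st[i,:4]+[x0,y0,0,0],st[i,4])
cv2.imwrite("pics/c1.png",T[0]);cv2.imwrite("pics/c2.png",T[1])
E
```

```text
scene red [325.8125 178.    ] [323 177   6   3] 16
scene blue [299.95014663 205.26099707] [280 193  42  24] 341
scene yel [354.97928749 208.22203811] [327 190  61  42] 1207
scene yel [319.04651163 201.40697674] [311 196  13  14] 86
side red [314.88461538 173.34615385] [312 171   7   5] 26
side blue [271.1983871  205.53548387] [245 190  55  29] 620
side yel [331.69053118 157.20438799] [316 140  29  36] 866
side yel [288.36643026 183.3892829 ] [262 166  51  39] 1269
side yel [322.35545024 189.09004739] [317 175  12  32] 211
```

View pics/c2.png

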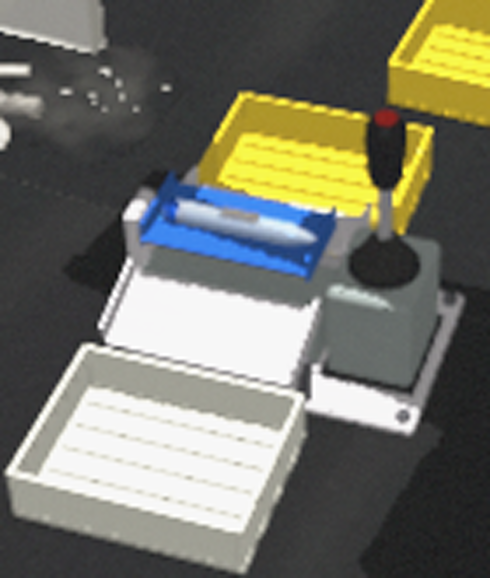

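View pics/c1.png

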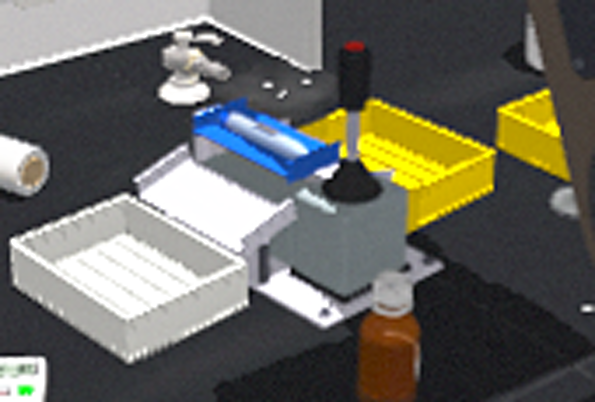

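The crops show the red disc at c2 (386,118), the yellow tray touching the tipper on its far (right) side, and the tube in the cradle. The base plate's near edge runs from c2 (412,430) to (463,295).

```bash
python3 - <<'E'
from h import *
np.set_printoptions(precision=4,suppress=True)
p=tri(("scene",325.8,178),("side",314.9,173.3));print("red",p)
print("red planes",plane("scene",325.8,178,.227),plane("side",314.9,173.3,.227))
s=lambda u,v:(205+u/3.5,140+v/3.5)
a=plane("side",*s(412,430),.008);b=plane("side",*s(463,295),.008)
print("plate",a,b,np.linalg.norm(a-b)); d=a-b; print("yaw from near edge",np.degrees(np.arctan2(-d[0],d[1])))
c=plane("side",271.2,205.5,.105);print("cradle",c, "yaw",np.degrees(np.arctan2(*(c-p[0])[[1,0]])))
# cradle ends top corners c2
print("cradle side edge", *[plane("side",*s(u,v),.112) for u,v in((138,238),(313,277),(172,175),(338,213))])
# yellow tray rim corners
print("yel rim",*[plane("side",*s(u,v),.044) for u,v in((243,93),(433,128))])
print("bottle cap",plane("side",362,252,.108),"beaker",plane("side",403,157,.085))
E
```

```text
red (array([0.4801, 0.0922, 0.2261]), [np.float64(0.0013024715061295178), np.float64(0.0013024715061294928)])
red planes [0.4768 0.0959 0.227 ] [0.4799 0.0913 0.227 ]
plate [0.4255 0.1619 0.008 ] [0.443  0.0155 0.008 ] 0.14750291945628557
yaw from near edge 6.81277837897334
cradle [0.5897 0.1155 0.105 ] yaw 11.958756069325112
cradle side edge [0.6434 0.1583 0.112 ] [0.5106 0.1445 0.112 ] [0.6547 0.0856 0.112 ] [0.5227 0.0748 0.112 ]
yel rim [ 0.6941 -0.1062  0.044 ] [ 0.5271 -0.1275  0.044 ]
bottle cap [0.3225 0.1784 0.108 ] beaker [ 0.3432 -0.2543  0.085 ]
```

Stick at about (0.479, 0.093) and tipper yaw about 6.5°. The yellow tray is on the −y side. I'll approach high, with the fingers nearly shut to make a notch, and come down on the stick's +y side.

>>> play_rows(series=[0,0,0,0,0,-0.3,0.15,0,0,-0.05,-0.2,-0.2,-0.38,0.15,0,0,-0.1,-0.5,-0.45,-0.4,0.15,0,0,-0.144,-0.8,-0.7,-0.4,0.15,0,0,-0.144,-1,-0.9,-0.4,0.15,0,0,-0.144,-1,-0.95,-0.4,0.15,0,0,-0.144,-1,-0.95,-0.4,0.15])

```text
t: 0.68
tool_pos: [0.528, 0.116, 0.2791]
tcp_rot: [-3.141, 0.001, 0.116]
ft_force: [0.1, 0.7, 0.2]
finger_gap: 0.151
```

>>> play_rows(series=[0,0,0,-0.2,-0.2,0,0.15,0,0,0,-0.43,-0.27,0,0.15,0,0,0,-0.43,-0.27,0,0.15,0,0,0,-0.43,-0.27,0.3,0.15,0,0,0,-0.43,-0.27,0.6,0.15,0,0,0,-0.43,-0.27,0.82,0.15,0,0,0,-0.43,-0.27,0.82,0.15,0,0,0,-0.43,-0.27,0.82,0.15])

```text
t: 1.35
tool_pos: [0.4727, 0.1416, 0.1802]
tcp_rot: [-3.141, 0.004, 0.115]
ft_force: [0.3, -0.7, 0.0]
finger_gap: 0.148
```

```bash
python3 - <<'E'
from h import *
print(get_obs()["tool_pos"])
T=[]
for n,(x0,y0,x1,y1) in(("scene",(265,120,375,260)),("side",(245,120,355,260))):
    T.append(cv2.resize(camera(n)[y0:y1,x0:x1,::-1],None,fx=3.5,fy=3.5,interpolation=cv2.INTER_CUBIC))
cv2.imwrite("pics/d.png",np.hstack(T))
E
```

```text
[0.47274959 0.14164194 0.18022866]
```

View pics/d.png

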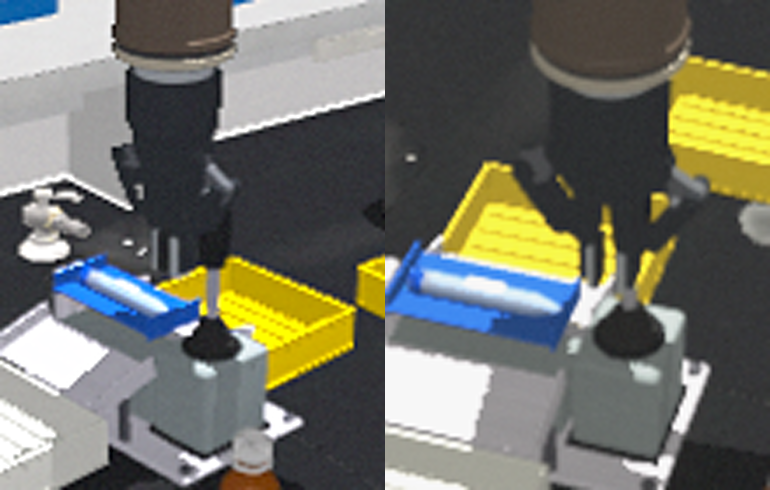

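The picture shows the fingers beside the grip on the robot's left, in line with it, and the tube still in the cradle. Next I'll push towards the yellow tray in steps, watching the force.

>>> play_rows(series=[0,0,0,0,0.12,0,0.15,0,0,0,0,0.22,0,0.15,0,0,0,0,0.3,0,0.15,0,0,0,0,0.38,0,0.15,0,0,0,0,0.46,0,0.15,0,0,0,0,0.46,0,0.15])

```text
t: 1.95
tool_pos: [0.4807, 0.0859, 0.1824]
tcp_rot: [-3.141, -0.0, 0.114]
ft_force: [-0.3, 2.5, 2.5]
finger_gap: 0.146
```

>>> play_rows(series=[0,0,0,0,0.06,0,0.15,0,0,0,0,0.12,0,0.15,0,0,0,0,0.17,0,0.15,0,0,0,0,0.17,0,0.15])

```text
t: 2.28
tool_pos: [0.4825, 0.0651, 0.1821]
tcp_rot: [-3.141, 0.001, 0.113]
ft_force: [-3.8, 4.6, 0.7]
finger_gap: 0.149
```

```bash
python3 - <<'E'
from h import *
print(get_obs()["tool_pos"],get_obs()["ft_force"])
T=[]
for n,(x0,y0,x1,y1) in(("scene",(265,120,375,260)),("side",(245,120,355,260))):
    T.append(cv2.resize(camera(n)[y0:y1,x0:x1,::-1],None,fx=3.5,fy=3.5,interpolation=cv2.INTER_CUBIC))
cv2.imwrite("pics/e.png",np.hstack(T))
E
```

```text
[0.48248027 0.06505937 0.18213825] [-3.79319857  4.55445489  0.67583948]
```

View pics/e.png

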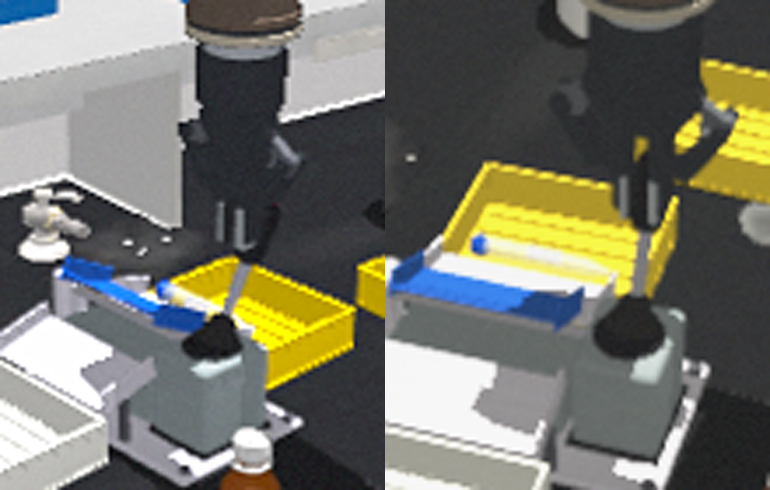

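The tube has rolled down into the yellow tray: its blue cap is at (165,290) in the left crop. The sideways −x force suggests the grip sits off-centre in the notch. I'll shift a few mm towards −x and press on to the stop.

>>> play_rows(series=[0,0,0,-0.035,0.03,0,0.15,0,0,0,-0.04,0.06,0,0.15,0,0,0,-0.04,0.09,0,0.15,0,0,0,-0.04,0.09,0,0.15])

```text
t: 2.72
tool_pos: [0.4816, 0.06, 0.1835]
tcp_rot: [-3.132, -0.006, 0.11]
ft_force: [6.6, 67.9, 6.6]
finger_gap: 0.146
```

At the hard stop, but with too much force, so I'll ease off to the measured pose and hold.

>>> play_rows(series=[0,0,0,0,0,0,0.15,0,0,0,0,0,0,0.15])

```text
t: 2.88
tool_pos: [0.4823, 0.0617, 0.184]
tcp_rot: [-3.131, -0.008, 0.11]
ft_force: [1.1, 15.2, 2.2]
finger_gap: 0.149
```

>>> play_rows(series=[0,0,0,0,0.01,0,0.15,0,0,0,0,0.01,0,0.15,0,0,0,0,0.01,0,0.15,0,0,0,0,0.01,0,0.15,0,0,0,0,0.01,0,0.15,0,0,0,0,0.01,0,0.15,0,0,0,0,0.01,0,0.15,0,0,0,0,0.01,0,0.15,0,0,0,0,0.01,0,0.15,0,0,0,0,0.01,0,0.15])

```text
t: 3.72
tool_pos: [0.4824, 0.0618, 0.184]
tcp_rot: [-3.129, -0.008, 0.11]
ft_force: [-1.3, 14.3, 0.8]
finger_gap: 0.151
```

>>> play_rows(series=[0,0,0,0,0.01,0,0.15,0,0,0,0,0.01,0,0.15,0,0,0,0,0.01,0,0.15,0,0,0,0,0.01,0,0.15,0,0,0,0,0.01,0,0.15,0,0,0,0,0.01,0,0.15,0,0,0,0,0.01,0,0.15,0,0,0,0,0.01,0,0.15,0,0,0,0,0.01,0,0.15,0,0,0,0,0.01,0,0.15])

```text
t: 4.55
tool_pos: [0.4825, 0.0618, 0.1841]
tcp_rot: [-3.128, -0.008, 0.109]
ft_force: [-2.6, 14.1, 0.0]
finger_gap: 0.153
```

```bash
python3 - <<'E'
from h import *
T=[]
for n,(x0,y0,x1,y1) in(("scene",(265,120,375,260)),("side",(245,120,355,260))):
    T.append(cv2.resize(camera(n)[y0:y1,x0:x1,::-1],None,fx=3.5,fy=3.5,interpolation=cv2.INTER_CUBIC))
cv2.imwrite("pics/f.png",np.hstack(T))
E
```

```text
(no output)
```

View pics/f.png

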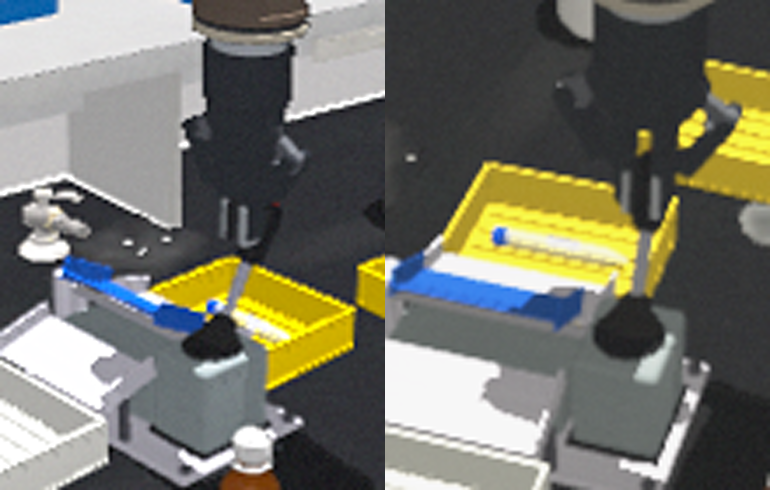

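The tube now lies on the tray floor (cap at (498,235) in the right crop), further in than before. I'll hold another second or so to be safe, then ease back.

>>> play_rows(series=[0,0,0,0,0.01,0,0.15,0,0,0,0,0.01,0,0.15,0,0,0,0,0.01,0,0.15,0,0,0,0,0.01,0,0.15,0,0,0,0,0.01,0,0.15,0,0,0,0,0.01,0,0.15,0,0,0,0,0.01,0,0.15,0,0,0,0,0.01,0,0.15,0,0,0,0,0.01,0,0.15,0,0,0,0,0.01,0,0.15])

```text
t: 5.48
tool_pos: [0.4825, 0.0618, 0.1841]
tcp_rot: [-3.126, -0.008, 0.109]
ft_force: [-1.8, 13.3, 1.0]
finger_gap: 0.151
```

>>> play_rows(series=[0,0,0,0,0.01,0,0.15,0,0,0,0,0.01,0,0.15,0,0,0,0,-0.06,0,0.15,0,0,0,0,-0.13,0,0.15,0,0,0,0,-0.2,0,0.15,0,0,0,0,-0.27,0,0.15,0,0,0,0,-0.34,0,0.15,0,0,0,0,-0.42,0,0.15,0,0,0,0,-0.55,0,0.15,0,0,0,0,-0.7,0,0.15])

```text
t: 6.32
tool_pos: [0.4731, 0.146, 0.1853]
tcp_rot: [-3.127, -0.008, 0.109]
ft_force: [-0.8, 0.1, 0.0]
finger_gap: 0.149
```

>>> play_rows(series=[0,0,0,0,-0.15,-0.1,0.15,0,0,0,0,-0.2,-0.4,0.15,0,0,0,0,-0.2,-0.7,0.15,0,0,0,0,-0.2,-0.9,0.15,0,0,0,0,-0.2,-0.9,0.15,0,0,0,0,-0.2,-0.9,0.15,0,0,0,0,-0.2,-0.9,0.15])

```text
t: 6.9
tool_pos: [0.4694, 0.1683, 0.2931]
tcp_rot: [-3.127, -0.007, 0.109]
ft_force: [0.1, -0.6, 0.1]
finger_gap: 0.151
```

```bash
python3 - <<'E'
from h import *
o=get_obs();print(o["t"],o["tool_pos"],o["ft_force"])
im=camera("side");cv2.imwrite("pics/g.png",cv2.resize(im[100:370,190:450,::-1],None,fx=2.2,fy=2.2))
E
```

```text
6.9 [0.46944277 0.1683406  0.2931161 ] [ 0.1193834  -0.58286133  0.11242742]
```

View pics/g.png

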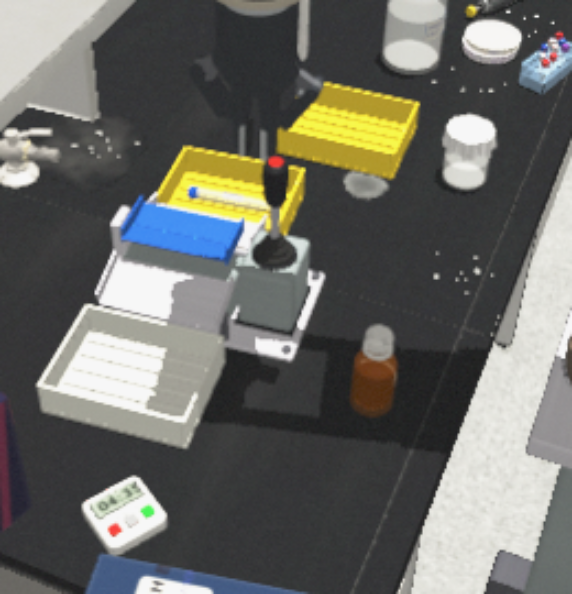

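The stick is upright with its red disc at (277,162), the cradle is empty, and the tube lies in the yellow tray at (225,197). The bottle, beaker and timer have not moved, and the gripper is clear of everything.

```bash
python3 -c "
from plant import *
print(sign_off())"
```

```text
the job is handed in; nothing more can be done
None
```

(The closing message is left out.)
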